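# Flatten the whetstone, then hold the block up level

## Task

Pick up the flattening block by its rib, set it flat and lengthwise on the thumbscrew end of the whetstone, and slide it along the middle of the stone to the other end, pressing steadily with about 12 N and never lifting it on the way. Then lift it off and hold it level and still, its underside about 10 cm above the stone, for a good two seconds, and finish while still holding it there in the gripper. Do not tip the block over, press hard (over 25 N) or disturb the tin, the match box or the small stone.

Things in the scene. Friction and masses are not known exactly. Their poses are not given: they have to be found in the camera images.
- holder: Whetstone in a dark steel holder fixed to the worktop, 66 (x) x 263 (y) overall, end cheeks 30 high. Origin on the worktop under the stone's centre; y runs along the stone to the brass thumbscrew (20 diameter, 25 past the +y cheek, below 28 high). Stone: grey over a brick-red layer, 70 wide x 210 long x 25 thick, unloaded top 48 above the worktop, proud of the cheeks.
- screw_end (a point): Point on the unloaded stone's top, on its midline, 60 mm from its centre towards the thumbscrew: with the block's centre over it, the block (half-length 45) is flush with that end of the stone (105 from the centre).
- plain_end (a point): The matching point 60 mm from the centre towards the other end, which has no screw.
- stone (a joint): How far the stone is pressed down on its soft rubber pads, in m: 0 unloaded, at most 0.012. It starts to give at 1 N and then gives 1 mm for every 2 N of total downward load on the stone (12 N: 5.5 mm).
- block: Flattening block, loose, 0.28 to 0.46 kg: steel plate 60 (x) x 90 (y) x 14 thick with an upright black plastic grip rib on top, 22 wide (x) x 64 long (y), from 14 to 54 above the underside. Origin at the centre of the underside, z up; centre of mass under the middle of the rib. Stands flat on the worktop left or right of the holder.
- tin: Bystander: round food tin, 57 diameter x 72 high, origin under its centre; stands on the side of the holder where the block is not.
- small_stone: Bystander: plain grey rubbing stone without a grip, 30 x 62 x 24 high, lying behind the holder; origin under its centre.
- matches: Bystander: match box, 35 x 52 x 15 high, at the right behind; origin under its centre.
Things that resemble listed ones, but are neither listed nor needed, are in the scene too. What is shaped like the block but orange is not meant.

How it is judged:
On the way, in this order (a step that is already met when the one before it is completed fails the run):
1. the block lies flat and lengthwise on the screw end of the stone (centre 45 mm or more from the stone's centre, within 20 mm of its midline), pressed on with 6 to 25 N (angle between block's own z axis and vertical below 0.12 rad and angle between the y axis of block and the y axis of holder, either way round below 0.25 rad and x of block in the frame of holder between -0.02 and 0.02 m and contact force between block and holder between 6 and 25 N and y of block in the frame of holder between 0.045 and 0.085 m), for 0.2 s.
2. the block is sliding flat along the stone's middle, a quarter of the way along, pressed on with 6 to 25 N (angle between block's own z axis and vertical below 0.12 rad and angle between the y axis of block and the y axis of holder, either way round below 0.25 rad and x of block in the frame of holder between -0.02 and 0.02 m and contact force between block and holder between 6 and 25 N and y of block in the frame of holder between 0.014 and 0.036 m), for 0.08 s.
3. the block is sliding flat along the stone's middle, half way, pressed on with 6 to 25 N (angle between block's own z axis and vertical below 0.12 rad and angle between the y axis of block and the y axis of holder, either way round below 0.25 rad and x of block in the frame of holder between -0.02 and 0.02 m and contact force between block and holder between 6 and 25 N and y of block in the frame of holder between -0.011 and 0.011 m), for 0.08 s.
4. the block is sliding flat along the stone's middle, three quarters of the way, pressed on with 6 to 25 N (angle between block's own z axis and vertical below 0.12 rad and angle between the y axis of block and the y axis of holder, either way round below 0.25 rad and x of block in the frame of holder between -0.02 and 0.02 m and contact force between block and holder between 6 and 25 N and y of block in the frame of holder between -0.036 and -0.014 m), for 0.08 s.
5. the block is at the plain end (centre 45 mm or more beyond the stone's centre), still pressed on with 6 to 25 N (angle between block's own z axis and vertical below 0.12 rad and angle between the y axis of block and the y axis of holder, either way round below 0.25 rad and x of block in the frame of holder between -0.02 and 0.02 m and contact force between block and holder between 6 and 25 N and y of block in the frame of holder between -0.085 and -0.045 m), for 0.1 s.
6. the block is held level and still in the gripper, 60 to 160 mm above the stone, for 1.5 s (height (world z) of block between 0.108 and 0.208 m and horizontal distance between block and holder below 0.12 m and angle between block's own z axis and vertical below 0.09 rad and linear speed of block below 0.02 m/s and angular speed of block below 0.12 rad/s and contact force between block and holder below 0.05 N and contact force between block and the fingers above 1 N and value of joint stone below 0.0015 m), for 1.5 s.
At the end, for the whole second after the job is handed in: Held in the gripper over the stone (within 120 mm of its centre), underside 60 to 160 mm above its top, level within 5 degrees, still, touching neither stone nor holder; stone sprung back; tin, match box and small stone within 30 mm of their places (all of step 6 and distance of each of tin, small_stone, matches from where it was at the start of the episode below 0.03 m); the arm keeps its last pose, push and grip.
It fails at once if the block is lifted 4 to 25 mm off the middle part of the stone (centre within 25 mm of the stone's centre): the stroke was broken or did not start at the end (y of block in the frame of holder between -0.025 and 0.025 m and x of block in the frame of holder between -0.03 and 0.03 m and z of block in the frame of holder between 0.052 and 0.073 m).
It fails at once if the stone or holder is pressed with more than 25 N (contact force between block and holder above 25 N).
It fails at once if the block is tipped by more than 20 degrees (angle between block's own z axis and vertical above 0.35 rad).
It fails at once if the tin, the match box or the small stone is moved by more than 30 mm (distance of any of tin, small_stone, matches from where it was at the start of the episode above 0.03 m).
It also fails if it takes over 58 s, if anything falls off the work surface, if the arm or the gripper's body presses on something with over 40 N, if the wrist force passes 120 N, or if a joint passes its speed limit or range.

## Robot

A 6-joint arm with a two-finger parallel gripper is mounted at the origin on a cart in front of the work surface, level with it; the furniture and walls round the work are solid. World frame = base frame: x ahead of the robot, y to its left, z up, the work surface at z = 0. Lengths are in m, angles in rad, forces in N, time in s.
With the tool pointing down it reaches from about 0.375 to 0.9 m from the base axis. Payload 3.1 kg.
Tool frame: the origin (TCP) lies at the very end of the fingers, on their centre line; the grasp point (between the pads) lies 19 mm behind it; z points along the fingers, y is the line along which they close (so a half turn about z gives the same grasp; the last joint's range is limited). The gripper opens to 85 mm and grips with 20 to 120 N. Pads are 22 mm wide; open, the fingers measure 114 mm over their backs; the gripper's body (76 mm by 85 mm) begins 54 mm behind the grasp point. The pads swing forward as they close: fully open they stand 13 mm farther back than shut.
Start: joints at [-1.29, 0.527, 1.433, -0, 1.181, -0.178], TCP at [0.277, -0.56, 0.231] pointing down, gripper open.
Joint ranges: [-3.08, 3.08], [-0.75, 2.2], [0.22, 2.44], [-1.43, 4.57], [0, 2.65], [-2.85, 2.85]. Speed limits (rad/s): [2.79, 2.79, 3.14, 3.14, 3.14, 3.14].

## Interface

Orientations are given as a unit quaternion [x, y, z, w].
In Python, from station import sense, snapshot, camera_params, sign_off gives the robot as it stands.
- The arm moves only by the shell command python3 -m handwheel 'ROWS' [OPENING] [FORCE]. ROWS is JSON, a list that holds one entry, the list of rows, each a list of 4 numbers: the shift along the tool's x, y, z in units of 25 mm (1.0 is 25 mm), then the turn about the tool's z in units of 6 degrees (1.0 is 6 degrees). A call has 1 to 20 rows; each row shifts and turns the commanded pose from where the row before left it, along the tool's axes as they then stand; what a row does not reach is not made up. A row lasts 1/8 s, in which the tool goes at most 62.5 mm and 10.7 degrees, less where a joint would pass 70% of its speed; a pose out of reach is approached as far as the arm can. A call is refused whole if a number of a shift passes 1 or a number of a turn 1, either way. A call with a gripper value outside its range is refused whole. OPENING is the finger opening in mm, from 0 to 85.4, set as the call begins (- or left out, the last holds). The fingers move at their own pace and stop on an object; FORCE is the grip in N (left out, the last holds). Time passes only in rows, so rows that do not move let the fingers close. It gives the time, the measured TCP pose, the force, the opening and the grip force at its end, in the units of the state.
- sense(): the state, without advancing time (a new reading comes with each control period).
- snapshot(name): name is "side" or "top" or "wrist"; returns (picture, depth): 480x640x3 uint8, red, green, blue; 480x640 float32, m along the optical axis (not along the pixel's ray), 0 where there is no reading.
- camera_params(name): a dict with "mtx" (3x3 intrinsics, pixels), "extrinsics" (4x4, takes a point from camera to world coordinates); the wrist camera has in their place "hand_eye" (4x4, takes a point from camera to tool coordinates, whose origin is the TCP and whose axes are the flange's). Camera axes: x right, y up, looking along -z (the intrinsics and any distortion apply to the point x, -y, -z); pixel columns grow to the right and rows downward; lengths in m; the calibration is good to about 2 mm. A picture is of the moment at which its call begins: read the wrist's pose just before it. camera_params takes no time and is no camera call.
- sign_off(): hands the job in; it is judged then, once.
The state is a dict: "t": time; "q": joint angles; "qd": joint speeds; "tau": joint torques, N m; "tcp_pos": TCP position; "tool_rot": TCP orientation; "force": force on the tool from outside, world axes, zero at the start; "ft_torque": the same for the moment, N m; "finger_gap": opening from 0.0 (shut) to 1.0 (fully open); "gripper_force": force on a finger pad.
Only numpy, scipy, OpenCV 4.12 (cv2) and the standard library are available. Lean on these libraries where they do the work, as an engineer would, in place of code of your own. Each camera call takes 0.05 s, during which the arm holds its last target. There are 200 camera calls.

## Working session

There is one attempt and no reset: what is moved stays moved. The work goes in short steps, Python scripts to look and compute and a shell command to move; the robot and the scene stay as the last step left them, time stands still between calls to the robot, and variables do not carry over. Pictures are saved under pics/ and viewed, at most 10 in all, crops included, and the job is handed in when it is done.

```bash
ls; mkdir -p pics
cat > h.py <<'E'
import numpy as np,cv2
from station import sense,snapshot,camera_params
from scipy.spatial.transform import Rotation as R
def cloud(name):
    s=sense(); im,d=snapshot(name); p=camera_params(name)
    K=np.array(p["mtx"]); v,u=np.mgrid[:480,:640]
    P=np.stack([(u-K[0,2])/K[0,0]*d,-(v-K[1,2])/K[1,1]*d,-d],-1)
    if name=="wrist":
        T=np.array(p["hand_eye"]); P=P@T[:3,:3].T+T[:3,3]
        P=P@R.from_quat(s["tool_rot"]).as_matrix().T+np.array(s["tcp_pos"])
    else:
        T=np.array(p["extrinsics"]); P=P@T[:3,:3].T+T[:3,3]
    P[d==0]=np.nan
    return im,P
E
python3 - <<'E'
from h import *
for n in("top","side"):
    im,P=cloud(n); cv2.imwrite(f"pics/{n}0.png",im[:,:,::-1]); np.savez(f"pics/{n}0.npz",im=im,P=P)
    print({k:np.array(v).round(3).tolist() if not isinstance(v,str) else v for k,v in camera_params(n).items()})
print(sense())
E
```

```text
pics
{'mtx': [[451.983, 0.0, 311.081], [0.0, 451.983, 242.509], [0.0, 0.0, 1.0]], 'extrinsics': [[-0.022, 0.997, -0.071, 0.487], [-1.0, -0.023, -0.004, -0.042], [-0.005, 0.071, 0.997, 1.01], [0.0, 0.0, 0.0, 1.0]]}
{'mtx': [[546.994, 0.0, 324.756], [0.0, 546.994, 234.852], [0.0, 0.0, 1.0]], 'extrinsics': [[-0.949, 0.2, -0.243, 0.207], [-0.314, -0.579, 0.753, 1.053], [0.01, 0.791, 0.612, 0.942], [0.0, 0.0, 0.0, 1.0]]}
{'t': 0.1, 'q': array([-1.28951087e+00,  5.28393851e-01,  1.43376393e+00, -4.51629002e-05,
        1.18140976e+00, -1.78463511e-01]), 'qd': array([ 0.00074524, -0.00243697, -0.00181124, -0.00222217,  0.00040818,
        0.00014705]), 'tau': array([-3.21792231e-04, -4.43304920e+01, -1.78586626e+01, -3.29208524e-04,
        3.87728724e-03,  8.15592330e-06]), 'tcp_pos': array([ 0.27718116, -0.55945714,  0.23042205]), 'tool_rot': array([ 9.73692569e-01,  2.27863569e-01, -7.15980718e-05, -9.85066003e-04]), 'force': array([-0.24962736, -0.13575483,  0.16589749]), 'ft_torque': array([0.00685473, 0.03670451, 0.02907234]), 'gripper_force': 0.0, 'finger_gap': 0.994267096697229}
```

View pics/top0.png

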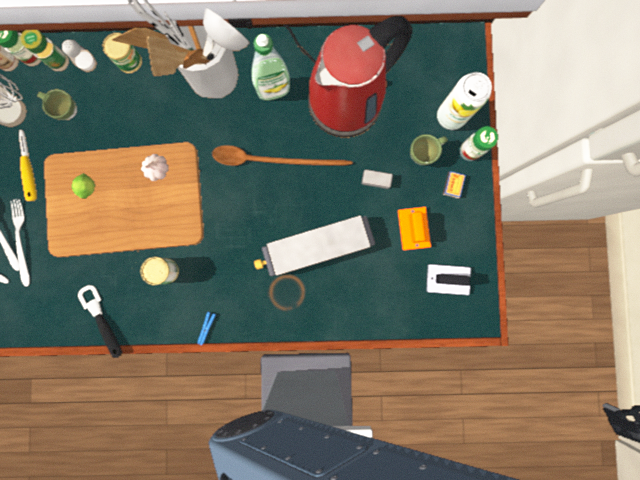

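View pics/side0.png

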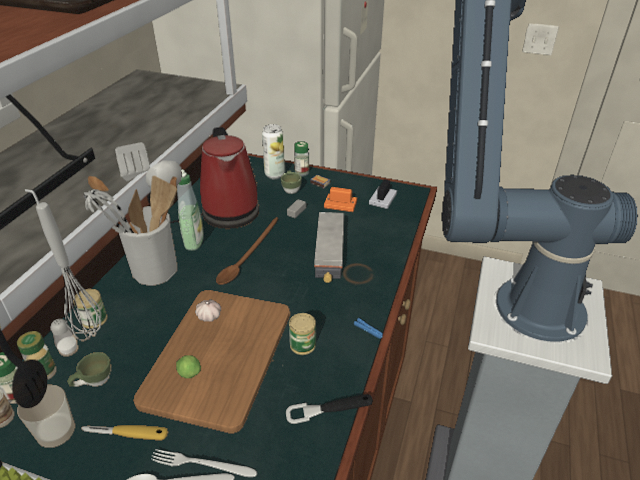

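The top view shows the steel block with its black rib at (449,280). The orange look-alike is at (414,229), the plain small stone at (377,179) and the stone in its holder at (318,246), with the brass screw at (260,264). By its colour and rib, the block is the one at (449,280). I'll check it in a crop and measure.

Run:
```python
from h import *
z=np.load("pics/top0.npz"); im,P=z["im"],z["P"]
cv2.imwrite("pics/crop0.png",cv2.resize(im[200:310,380:500,::-1],None,fx=5,fy=5,interpolation=cv2.INTER_CUBIC))
def rect(n,u0,u1,v0,v1,zl,zh):
    m=np.zeros(im.shape[:2],bool); m[v0:v1,u0:u1]=1
    m&=(P[...,2]>zl)&(P[...,2]<zh); Q=P[m]
    r=cv2.minAreaRect((Q[:,:2]*1000).astype(np.float32)); print(n,m.sum(),np.round(r[0],1),np.round(r[1],1),round(r[2],1),"z",np.percentile(Q[:,2],[5,50,95]).round(4), "mean",Q[:,:2].mean(0).round(4))
rect("stone",255,385,205,285,.04,.06)
rect("plate",420,480,255,305,.008,.025)
rect("rib",420,480,255,305,.04,.07)
rect("all",420,480,255,305,.008,.07)
rect("orange",390,440,200,258,.03,.07)
rect("table",380,420,290,320,-.02,.02)
m=im.astype(int); b=(m[...,0]-m[...,2]>80)&(P[...,2]>.005); b[:,:250]=0;b[:,270:]=0;b[:250]=0;b[280:]=0
print("screw",P[b].mean(0).round(4),b.sum())
```

```text
stone 3206 [549.9 -54.2] [ 70.1 210.3] 15.6 z [0.045  0.0478 0.0507] mean [ 0.5495 -0.0538]
plate 796 [ 470.  -339.5] [90.8 59.9] 84.4 z [0.011  0.0142 0.0173] mean [ 0.4702 -0.3349]
rib 324 [ 470.1 -338.1] [63.6 21.8] 84.7 z [0.0493 0.0538 0.0572] mean [ 0.4701 -0.3372]
all 1140 [ 470.  -339.5] [90.8 59.9] 84.4 z [0.0114 0.0152 0.0557] mean [ 0.4702 -0.3351]
orange 366 [ 584.7 -267.4] [64.2 23.2] 6.5 z [0.0367 0.0531 0.0568] mean [ 0.5837 -0.2659]
table 1198 [ 416.3 -230.9] [87.6 64.4] 88.6 z [-0.0027  0.0003  0.0033] mean [ 0.4164 -0.2309]
screw [0.5132 0.0749 0.0249] 75
```

View pics/crop0.png

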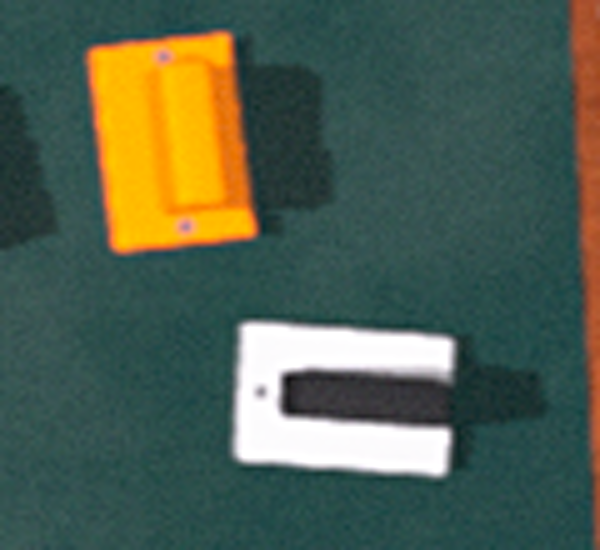

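The crop confirms a bare steel plate with a black rib: top view (449,280), crop (345,400). The orange one stays out of it. Moving above the block now.

```bash
cat >> h.py <<'E'
def err(x,y,z,yawdeg):
    s=sense(); M=R.from_quat(s["tool_rot"]).as_matrix(); d=M.T@(np.array([x,y,z])-s["tcp_pos"])
    yaw=np.degrees(np.arctan2(M[1,0],M[0,0])); tilt=np.degrees(np.arccos(-M[2,2]))
    print("t",round(s["t"],2),"tcp",np.round(s["tcp_pos"],4),"units",np.round(d/.025,3),"turn",round(-((yawdeg-yaw+180)%360-180)/6,3),"tilt",round(tilt,2),"F",np.round(s["force"],2),"M",np.round(s["ft_torque"],2),"gap",round(s["finger_gap"],3),"grip",round(s["gripper_force"],1))
E
python3 -m handwheel '[[[0.9,-0.375,0,0],[0.9,-0.375,0,0],[0.9,-0.375,0,0],[0.9,-0.375,0,0],[0.9,-0.375,0,0],[0.9,-0.375,0,0],[0.9,-0.375,0,0],[0.9,-0.375,0,0],[0.9,-0.375,0,0],[0.9,-0.375,0,0],[0.9,-0.375,0,0],[0.9,-0.375,0,0]]]' 60 60
python3 -m handwheel '[[[0,0,0.2,-0.97],[0,0,0.2,-0.97],[0,0,0.2,-0.97],[0,0,0.2,-0.97],[0,0,0.2,-0.97],[0,0,0.2,-0.97],[0,0,0.2,-0.97],[0,0,0.2,-0.97],[0,0,0.2,-0.97],[0,0,0.2,-0.97],[0,0,0,0],[0,0,0,0]]]'
python3 - <<'E'
from h import *
err(.470,-.339,.02,84.5)
im,P=cloud("wrist"); cv2.imwrite("pics/w1.png",im[:,:,::-1]); np.savez("pics/w1.npz",im=im,P=P)
for n,a,b in(("rib",.045,.065),("plate",.008,.025)):
    m=(P[...,2]>a)&(P[...,2]<b)&(abs(P[...,0]-.47)<.06)&(abs(P[...,1]+.339)<.07)
    r=cv2.minAreaRect((P[m][:,:2]*1000).astype(np.float32)); print(n,m.sum(),r,np.median(P[m][:,2]))
E
```

```text
t: 1.6
tcp_pos: [0.4705, -0.3375, 0.2315]
tool_rot: [0.974, 0.228, 0.0, 0.0]
force: [0.0, -0.5, 0.3]
finger_gap: 0.7
gripper_force: 0.0
t: 3.1
tcp_pos: [0.4698, -0.3389, 0.1816]
tool_rot: [0.74, 0.672, -0.0, 0.0]
force: [-0.8, 0.1, -0.1]
finger_gap: 0.7
gripper_force: 0.0
t 3.1 tcp [ 0.4698 -0.3389  0.1816] units [-1.000e-03  7.000e-03  6.463e+00] turn 0.0 tilt 0.02 F [-0.83  0.14 -0.13] M [-0.01 -0.01 -0.01] gap 0.7 grip 0.0
rib 2010 ((471.5001525878906, -337.3377685546875), (62.942649841308594, 21.872852325439453), 84.85762023925781) 0.053717885305463176
plate 4162 ((471.39971923828125, -337.9255065917969), (89.71583557128906, 59.95607376098633), 84.64958190917969) 0.014010734484443399
```

View pics/w1.png

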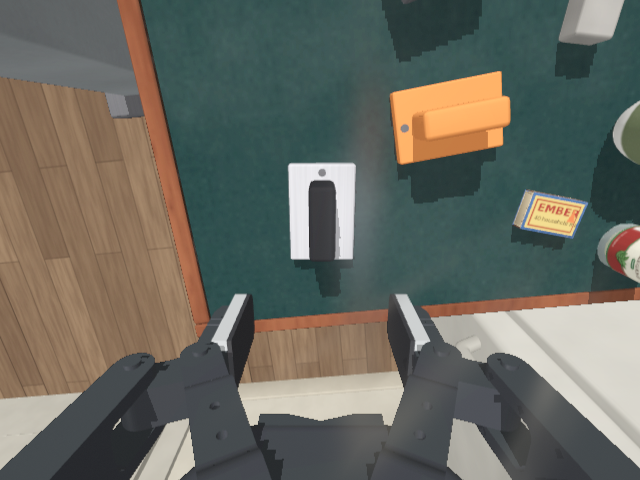

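The wrist view shows the block between the fingers' lines at (322,212), clear of the orange one at (450,118), and agrees to 1.5 mm. Descending and gripping.

```bash
python3 -m handwheel '[[[0,0.04,0.6,0],[0,0,0.8,0],[0,0,0.8,0],[0,0,0.8,0],[0,0,0.8,0],[0,0,0.8,0],[0,0,0.6,0],[0,0,0.5,0],[0,0,0.4,0],[0,0,0.3,0],[0,0,0,0],[0,0,0,0]]]'
python3 -c "
from h import *
err(.470,-.339,.02,84.5)"
python3 -m handwheel '[[[0,0,0,0],[0,0,0,0],[0,0,0,0],[0,0,0,0],[0,0,0,0],[0,0,0,0],[0,0,0,0],[0,0,0,0]]]' 0 90
python3 -c "
from h import *
err(.470,-.339,.02,84.5)"
```

```text
t: 4.65
tcp_pos: [0.4707, -0.3398, 0.0217]
tool_rot: [0.74, 0.673, 0.0, 0.0]
force: [-0.3, 0.2, -0.0]
finger_gap: 0.701
gripper_force: 0.0
t 4.65 tcp [ 0.4707 -0.3398  0.0217] units [ 0.029 -0.029  0.068] turn 0.007 tilt 0.05 F [-0.26  0.22 -0.04] M [ 0.03 -0.01 -0.03] gap 0.701 grip 0.0
t: 5.65
tcp_pos: [0.4707, -0.3397, 0.0219]
tool_rot: [0.74, 0.673, 0.0, 0.0]
force: [0.6, -0.1, 5.9]
finger_gap: 0.243
gripper_force: 89.1
t 5.65 tcp [ 0.4707 -0.3397  0.0219] units [ 0.026 -0.032  0.076] turn 0.008 tilt 0.05 F [ 0.61 -0.11  5.91] M [0.11 0.12 0.02] gap 0.243 grip 89.1
```

```bash
python3 -m handwheel '[[[0,0,-0.2,0],[0,0,-0.4,0],[0,0,-0.6,0],[0,0,-0.8,0],[0,0,-0.8,0],[0,0,-0.8,0],[0,0,-0.6,0],[0,0,-0.4,0],[0,0,-0.2,0],[0,0,0,0],[0,0,0,0],[0,0,0,0],[0,0,0,0]]]'
python3 -c "
from h import *
err(.470,-.339,.1419,84.5)
im,P=cloud('top'); cv2.imwrite('pics/top2.png',im[:,:,::-1])
im,P=cloud('wrist'); cv2.imwrite('pics/w2.png',im[:,:,::-1])
c=np.array([.550,-.054]);u=np.array([-np.sin(np.radians(15.6)),np.cos(np.radians(15.6))])
t=c+u*.060;print('screw_end',t)
err(t[0],t[1],.1419,105.6)
"
```

```text
t: 7.28
tcp_pos: [0.4703, -0.3394, 0.1409]
tool_rot: [0.74, 0.673, -0.0, -0.0]
force: [0.0, -0.4, -4.2]
finger_gap: 0.24
gripper_force: 88.2
t 7.28 tcp [ 0.4703 -0.3394  0.1409] units [ 0.015 -0.012 -0.039] turn 0.007 tilt 0.04 F [ 0.01 -0.45 -4.19] M [-0.01 -0.05 -0.01] gap 0.24 grip 88.2
screw_end [0.53386481 0.00378975]
t 7.38 tcp [ 0.4703 -0.3395  0.1411] units [13.909  1.224 -0.029] turn -3.51 tilt 0.02 F [-0.03  0.66 -3.74] M [-0.   -0.02 -0.04] gap 0.247 grip 88.2
```

View pics/w2.png

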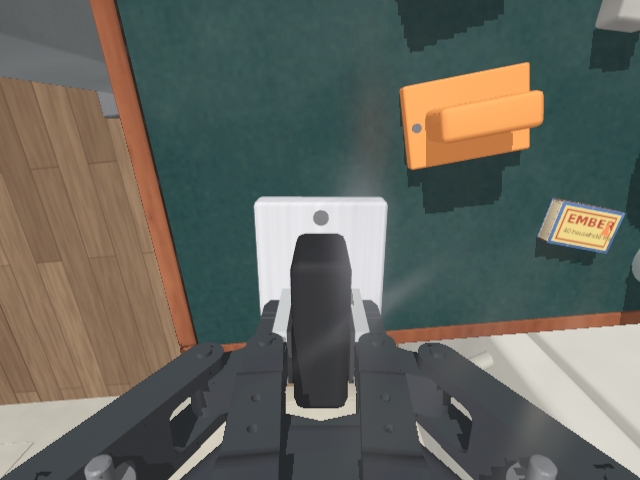

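The wrist view shows the plate level in the jaws at (320,250), gripped squarely at the rib. The weight is about 3.9 N. Moving over the screw end.

```bash
python3 -m handwheel '[[[0.5,0.07,0,0],[0.8,0.07,0,0],[0.9,0.07,0,0],[0.9,0.07,0,0],[0.9,0.07,0,0],[0.9,0.07,0,0],[0.9,0.07,0,0],[0.9,0.07,0,0],[0.9,0.07,0,0],[0.9,0.07,0,0],[0.9,0.07,0,0],[0.9,0.07,0,0],[0.9,0.07,0,0],[0.9,0.07,0,0],[0.8,0.07,0,0],[0.6,0.07,0,0],[0.4,0.07,0,0]]]'
python3 -m handwheel '[[[0,0,0,-0.5],[0,0,0,-0.5],[0,0,0,-0.5],[0,0,0,-0.5],[0,0,0,-0.5],[0,0,0,-0.5],[0,0,0,-0.5],[0,0,0,0],[0,0,0,0],[0,0,0,0]]]'
python3 - <<'E'
from h import *
err(.5339,.0038,.0697,105.6)
im,P=cloud("wrist"); cv2.imwrite("pics/w3.png",im[:,:,::-1])
im,P=cloud("side"); cv2.imwrite("pics/s3.png",im[:,:,::-1])
im,P=cloud("top")
def fit(n,m):
    r=cv2.minAreaRect((P[m][:,:2]*1000).astype(np.float32)); print(n,m.sum(),np.round(np.hstack(r),1),np.median(P[m][:,2]))
near=np.hypot(P[...,0]-.534,P[...,1]-.004)<.06
fit("plate",near&(P[...,2]>.12)&(P[...,2]<.142))
for k in range(5):
    s=sense(); print(np.round(s["force"],2)); snapshot("wrist")
E
```

```text
t: 9.5
tcp_pos: [0.5331, 0.0048, 0.1414]
tool_rot: [0.74, 0.673, -0.0, 0.0]
force: [0.6, 1.1, -4.2]
finger_gap: 0.246
gripper_force: 88.2
t: 10.75
tcp_pos: [0.5331, 0.0036, 0.1413]
tool_rot: [0.605, 0.796, -0.0, 0.0]
force: [0.6, -0.4, -3.1]
finger_gap: 0.243
gripper_force: 88.2
t 10.75 tcp [0.5331 0.0036 0.1413] units [-0.     0.035  2.864] turn -0.014 tilt 0.0 F [ 0.65 -0.39 -3.12] M [0.03 0.03 0.03] gap 0.243 grip 88.2
plate 31 [495.3  31.4  17.6   7.7  88.8] 0.13278976405452436
[ 0.55  0.88 -4.49]
[-0.24  0.68 -4.43]
[-0.06 -0.46 -3.79]
[ 0.33  1.05 -3.21]
[-0.17 -0.08 -5.1 ]
```

View pics/s3.png

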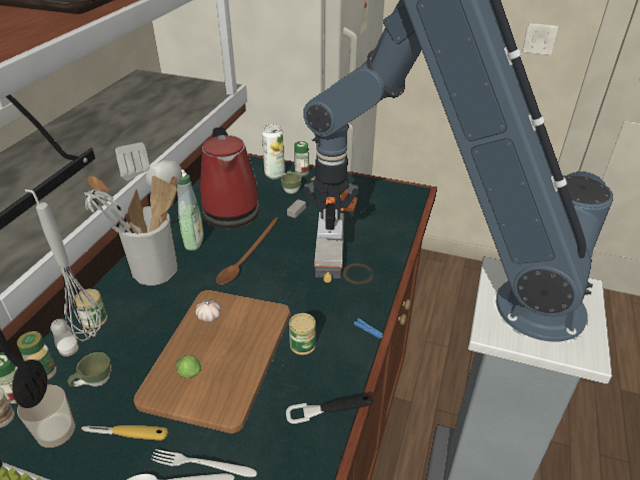

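The block hangs level over the screw end, side view (328,225). Mean weight is about 4 N, so about +8 N on the sensor means 12 N on the stone. Descending to just above.

```bash
python3 -m handwheel '[[[0,0.035,0.3,0],[0,0,0.5,0],[0,0,0.5,0],[0,0,0.5,0],[0,0,0.4,0],[0,0,0.3,0],[0,0,0.15,0],[0,0,0,0],[0,0,0,0]]]'
python3 -m handwheel '[[[0,0,0.05,0],[0,0,0.05,0],[0,0,0.05,0],[0,0,0.05,0],[0,0,0.05,0],[0,0,0.05,0],[0,0,0,0],[0,0,0,0],[0,0,0,0]]]'
cat > f.py <<'E'
from h import *
fs=[]
for k in range(6):
    fs.append(np.r_[sense()["force"],sense()["ft_torque"]]); snapshot("wrist")
print("meanF",np.mean(fs,0).round(2))
err(.5339,.0038,.0644,105.6)
E
python3 f.py
```

```text
t: 12.28
tcp_pos: [0.5342, 0.0038, 0.0754]
tool_rot: [0.605, 0.796, 0.0, 0.0]
force: [-0.3, 0.5, -3.3]
finger_gap: 0.241
gripper_force: 88.2
t: 13.4
tcp_pos: [0.5339, 0.0038, 0.0678]
tool_rot: [0.605, 0.796, 0.0, 0.0]
force: [-1.4, 0.4, 1.9]
finger_gap: 0.243
gripper_force: 89.0
meanF [-0.93  0.23  1.55 -0.    0.25  0.02]
t 13.7 tcp [0.5339 0.0038 0.0676] units [-0.001 -0.001  0.128] turn -0.009 tilt 0.0 F [-1.69  0.23  2.14] M [0.04 0.21 0.11] gap 0.241 grip 89.0
```

```bash
python3 -m handwheel '[[[0,0,0.04,0],[0,0,0.04,0],[0,0,0.04,0],[0,0,0.02,0],[0,0,0,0],[0,0,0,0],[0,0,0,0],[0,0,0,0]]]'
python3 f.py
```

```text
t: 14.7
tcp_pos: [0.5339, 0.0038, 0.0647]
tool_rot: [0.605, 0.796, 0.0, 0.0]
force: [-2.4, 0.6, 6.8]
finger_gap: 0.242
gripper_force: 89.9
meanF [-2.28  0.92  7.14  0.04  0.45 -0.  ]
t 15.0 tcp [0.5339 0.0038 0.0646] units [-0.002 -0.002  0.01 ] turn -0.009 tilt 0.02 F [-1.81  1.05  6.78] M [-0.01  0.49  0.03] gap 0.241 grip 89.9
```

Contact is about 11 N. Starting the stroke gently.

```bash
python3 -m handwheel '[[[-0.06,0,0.01,0],[-0.12,0,0.01,0],[-0.12,0,0,0],[-0.12,0,0,0],[-0.12,0,0,0],[-0.12,0,0,0],[-0.12,0,0,0],[-0.12,0,0,0]]]'
python3 f.py
```

```text
t: 16.0
tcp_pos: [0.5401, -0.0167, 0.0643]
tool_rot: [0.605, 0.796, 0.001, -0.0]
force: [-2.2, 5.9, 8.7]
finger_gap: 0.245
gripper_force: 90.0
meanF [-1.42  4.49  8.02  0.5   0.38 -0.08]
t 16.3 tcp [ 0.5402 -0.0171  0.0643] units [ 0.871 -0.02  -0.004] turn -0.019 tilt 0.08 F [-1.32  3.4   8.97] M [ 0.49  0.39 -0.07] gap 0.237 grip 89.9
```

```bash
python3 -m handwheel '[[[-0.12,0,0,0],[-0.12,0,0,0],[-0.12,0,0,0],[-0.12,0,0,0],[-0.12,0,0,0],[-0.12,0,0,0],[-0.12,0,0,0],[-0.12,0,0,0],[-0.12,0,0,0],[-0.12,0,0,0],[-0.12,0,0,0],[-0.12,0,0,0],[-0.12,0,0,0],[-0.12,0,0,0],[-0.12,0,0,0],[-0.12,0,0,0]]]'
python3 f.py
```

```text
t: 18.3
tcp_pos: [0.5529, -0.0629, 0.0643]
tool_rot: [0.605, 0.796, 0.001, -0.0]
force: [-2.0, 5.1, 7.2]
finger_gap: 0.24
gripper_force: 90.0
meanF [-1.3   4.49  7.93  0.55  0.34 -0.05]
t 18.6 tcp [ 0.553  -0.0633  0.0643] units [ 2.79e+00 -1.90e-02 -1.00e-03] turn -0.017 tilt 0.07 F [-1.49  3.91  8.53] M [ 0.47  0.37 -0.  ] gap 0.242 grip 90.0
```

```bash
python3 -c "
from h import *
im,P=cloud('wrist'); cv2.imwrite('pics/w4.png',im[:,:,::-1])
c=np.array([.550,-.054]);a=np.radians(15.6);u=np.array([-np.sin(a),np.cos(a)])
d=sense()['tcp_pos'][:2]-c;print('along',d@u,'across',d@[u[1],-u[0]])"
```

```text
along -0.009737011324815253 across 0.00038933668753622554
```

View pics/w4.png

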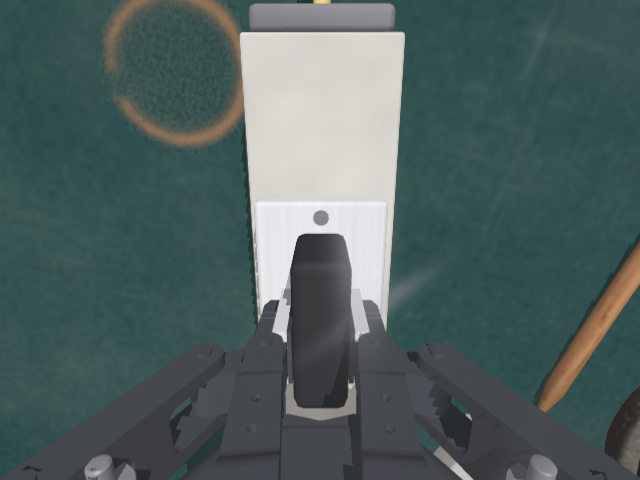

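The plate (321,250) lies flat and centred on the stone (edges 245–400), unchanged in the jaws. About 50 mm remain.

```bash
python3 -m handwheel '[[[-0.12,0,0,0],[-0.12,0,0,0],[-0.12,0,0,0],[-0.12,0,0,0],[-0.12,0,0,0],[-0.12,0,0,0],[-0.12,0,0,0],[-0.12,0,0,0],[-0.12,0,0,0],[-0.12,0,0,0],[-0.12,0,0,0],[-0.12,0,0,0],[-0.12,0,0,0],[-0.12,0,0,0],[-0.12,0,0,0],[-0.12,0,0,0],[-0.06,0,0,0],[0,0,0,0],[0,0,0,0],[0,0,0,0]]]'
python3 f.py; python3 -c "
from h import *
c=np.array([.550,-.054]);a=np.radians(15.6);u=np.array([-np.sin(a),np.cos(a)])
d=sense()['tcp_pos'][:2]-c;print('along',d@u,'across',d@[u[1],-u[0]])"
```

```text
t: 21.15
tcp_pos: [0.5661, -0.1107, 0.0643]
tool_rot: [0.605, 0.796, 0.001, -0.0]
force: [-1.3, 4.6, 8.7]
finger_gap: 0.245
gripper_force: 90.0
meanF [-1.63  4.75  8.06  0.54  0.36 -0.05]
t 21.45 tcp [ 0.5662 -0.1107  0.0643] units [ 4.757e+00 -1.900e-02  2.000e-03] turn -0.016 tilt 0.09 F [-0.94  4.61  7.76] M [ 0.51  0.34 -0.05] gap 0.246 grip 90.0
along -0.05893001772736976 across 0.0003169619133717456
```

At the plain end with 12 N. Lifting to 10 cm and holding.

```bash
python3 -m handwheel '[[[0,0,-0.1,0],[0,0,-0.2,0],[0,0,-0.3,0],[0,0,-0.4,0],[0,0,-0.5,0],[0,0,-0.6,0],[0,0,-0.6,0],[0,0,-0.5,0],[0,0,-0.4,0],[0,0,-0.3,0],[0,0,-0.2,0],[0,0,-0.1,0]]]'
python3 -m handwheel '[[[0,0,0,0],[0,0,0,0],[0,0,0,0],[0,0,0,0],[0,0,0,0],[0,0,0,0],[0,0,0,0],[0,0,0,0],[0,0,0,0],[0,0,0,0],[0,0,0,0],[0,0,0,0],[0,0,0,0],[0,0,0,0],[0,0,0,0],[0,0,0,0],[0,0,0,0],[0,0,0,0],[0,0,0,0],[0,0,0,0]]]'
python3 -m handwheel '[[[0,0,0,0],[0,0,0,0],[0,0,0,0],[0,0,0,0]]]'
python3 f.py
python3 -c "
from h import *
im,P=cloud('wrist'); cv2.imwrite('pics/w5.png',im[:,:,::-1])"
```

```text
t: 22.95
tcp_pos: [0.566, -0.1118, 0.1687]
tool_rot: [0.605, 0.796, -0.0, -0.0]
force: [0.6, 0.1, -4.2]
finger_gap: 0.244
gripper_force: 88.2
t: 25.45
tcp_pos: [0.566, -0.1118, 0.1686]
tool_rot: [0.605, 0.796, -0.0, -0.0]
force: [-0.5, -1.1, -4.0]
finger_gap: 0.241
gripper_force: 88.2
t: 25.95
tcp_pos: [0.5661, -0.1118, 0.1686]
tool_rot: [0.605, 0.796, 0.0, 0.0]
force: [0.2, 0.3, -3.0]
finger_gap: 0.245
gripper_force: 88.2
meanF [-0.17 -0.15 -3.76 -0.02 -0.01 -0.  ]
t 26.25 tcp [ 0.5661 -0.1118  0.1686] units [ 4.799 -0.     4.167] turn -0.009 tilt 0.0 F [-0.32  0.77 -3.02] M [-0.02  0.01 -0.03] gap 0.243 grip 88.2
```

View pics/w5.png

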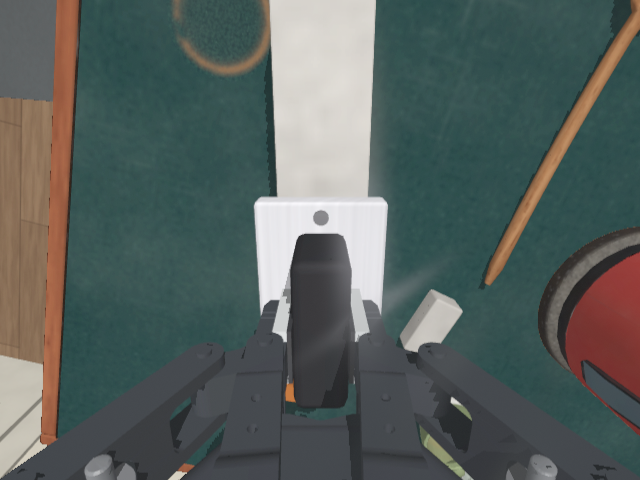

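The block is held level at (321,250), well clear of the stone, with the small stone untouched at (430,320). Handing in.

```bash
python3 -c "
from station import sign_off
print(sign_off())"
```

```text
the job is handed in; nothing more can be done
None
```

I slid the block along the stone from the screw end to the plain end at about 12 N without lifting it, then handed the job in with it held level and still about 10 cm above the stone; no verdict was returned.

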